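Clear the gauge arm and lift the lens off its seat

ROBOT

A 7-joint arm with a two-finger parallel gripper is mounted at the origin on a cart in front of the work surface, level with it; the furniture and walls round the work are solid. World frame = base frame: x ahead of the robot, y to its left, z up, the work surface at z = 0. Lengths are in m, angles in rad, forces in N, time in s.
With the tool pointing down it reaches from about 0.4 to 0.85 m from the base axis. Payload 10.4 kg.
Tool frame: the origin (TCP) lies at the very end of the fingers, on their centre line; the grasp point (between the pads) lies r.tcp_to_grasp behind it (r.tcp_to_grasp is the distance from the TCP to the grasp point, in m); z points along the fingers, y is the line along which they close (so a half turn about z gives the same grasp; the last joint's range is limited). The gripper opens to 87 mm and grips with 3 to 60 N. Pads are 19 mm wide; open, the fingers measure 117 mm over their backs; the gripper's body (75 mm by 190 mm) begins 51 mm behind the grasp point.
Start: joints at [-1.129, 0.332, -0.065, 1.46, 0.022, 1.35, -0.088], TCP at [0.28, 0.559, 0.223] pointing down, gripper open.
Joint ranges: [-2.6, 2.6], [-0.5, 2.12], [-1.47, 1.34], [0.16, 2.42], [-1.27, 4.41], [0.06, 2.06], [-2.6, 2.6]. Speed limits (rad/s): [2.22, 2.22, 2.79, 2.79, 3.14, 3.14, 3.14].

INTERFACE

Orientations are given as a unit quaternion [x, y, z, w].
In Python, from bench import monitor, cams, ticket, r gives the robot as it stands.
- The arm moves only by the shell command python3 -m crank 'ROWS' [OPENING] [FORCE]. ROWS is a JSON object whose one key "steps" holds a list of rows, each a list of 2 entries, a list of its own where there are three numbers: the shift along the world's x, y, z in units of 25 mm (1.0 is 25 mm), then the turn, a rotation vector about the world's x, y, z in units of 5 degrees (1.0 is 5 degrees). In form: {"steps": [[[x, y, z], [ax, ay, az]], ...]}. A call has 1 to 10 rows; each row shifts and turns the commanded pose from where the row before left it; what a row does not reach is not made up. A row lasts 1/12 s, in which the tool goes at most 41.7 mm and 7.16 degrees, less where a joint would pass 70% of its speed; a pose out of reach is approached as far as the arm can. A call is refused whole if a number of a shift passes 1 or a number of a turn 1, either way. A call with a gripper value outside its range is refused whole. OPENING is the finger opening in mm, from 0 to 87, set as the call begins (- or left out, the last holds). The fingers move at their own pace and stop on an object; FORCE is the grip in N (left out, the last holds). Time passes only in rows, so rows that do not move let the fingers close. It gives the time, the measured TCP pose, the force, the opening and the grip force at its end, in the units of the state.
- monitor.read_state(): the state, without advancing time (a new reading comes with each control period).
- cams.camera(name): name is "side" or "top"; returns a dict with "pixels" (384x512x3 uint8, blue, green, red), "z_map" (384x512 float32, m along the optical axis (not along the pixel's ray), 0 where there is no reading), "vfov" (degrees; the focal length in pixels is half the picture's height over the tangent of half this angle, whatever the lens; pixels are square), "cx", "cy" (the principal point, pixels), "T" (4x4, takes a point from camera to world coordinates). Camera axes: x right, y up, looking along -z (the intrinsics and any distortion apply to the point x, -y, -z); pixel columns grow to the right and rows downward; lengths in m; the calibration is good to about 2 mm. A picture is of the moment at which its call begins.
- ticket.close_job(): hands the job in; it is judged then, once.
The state is a dict: "time": time; "joint_positions": joint angles; "joint_vel": joint speeds; "joint_torque": joint torques, N m; "ee_pos": TCP position; "eef_rot": TCP orientation; "ft_force": force on the tool from outside, world axes, zero at the start; "torque": the same for the moment, N m; "width": finger opening in m; "grip_force": force on a finger pad.
Only numpy, scipy, OpenCV 4.12 (cv2) and the standard library are available. Lean on these libraries where they do the work, as an engineer would, in place of code of your own. Each camera call takes 0.05 s, during which the arm holds its last target. There are 200 camera calls.

TASK

Swing the gauge arm away to the left, about a quarter turn, so that it is well clear of the lens and leave it there. Then take the lens ring by its edge, lift it straight up off its seat and finish while holding it in the gripper, level and still, about 10 cm above the seat and straight over it. Keep the lens level all the way, do not shift it off its seat before the arm is clear, and do not disturb the other things on the table.

Things in the scene. Friction and masses are not known exactly. Their poses are not given: they have to be found in the camera images.
- stand: Lens gauge stand, bolted down (place and yaw vary): dark base plate 190 x 80 x 12 mm (x -45 to 145, y -40 to 40 mm), lens seat and pillar. Origin on the table straight under the seat's centre; z up; x points from the seat to the pillar, whose axis is at x = 110 mm. The pillar is 20 mm thick and with the arm's 32 mm hub ends 151 mm above the table.
- seat (a point): Centre of the seat's flat top, 60 mm above the table; axes as the stand's. Four stub pins, 5 mm thick, stand 5 mm above it, 31.5 mm from the centre at 45, 135, 225, 315 degrees from the stand's x, on the ends of a diagonal cross 9 mm wide. Along the stand's x and y directions it is free beside and below the lens's edge down to 16 mm above the table: fingers fit there (seat disc 44 mm).
- lens: The lens in its black ring lying flat on the seat between the four stub pins: a disc of 54 mm outer diameter, 13 mm high, about 0.06 kg. Origin at the centre of its underside, z is its axis (up when level). The only lens on the seat.
- gauge_arm (a joint): Swing arm's angle about the pillar, rad. 0: gauge head straight over the lens; positive swings the free end to the left (+y of the stand), clockwise from above; stops at -0.25 and 1.75. It stays where left; about 1 N at the handle moves it. Bar 16 mm wide, 125 to 137 mm above the table; black head 28 mm thick, 110 mm from the pillar axis, 90 to 150 mm above the table.
- gauge_arm_hinge (a point): On the pillar's axis at the height of the arm (131 mm above the table): the axis about which the arm swings; axes as the stand's.
- handle_pin (a point): Grip point of the arm's handle: an upright steel pin, 12 mm diameter, at the arm's free end, 148 mm from the pillar axis (38 mm beyond the head's axis). It stands clear above the bar from 139 to 174 mm above the table; the point is on its axis, 162 mm above the table. Its frame turns with the arm; at joint 0 its axes are the stand's.
- blower: Bystander: blue rubber bulb air blower, upright, 49 mm across, 96 mm tall; stands loose on the table, to be left alone. Origin at the centre of its underside.
- film_can: Bystander: black screw-cap can, 31 mm across, 52 mm tall; stands loose on the table, to be left alone. Origin at the centre of its underside.
- brass_mount: Bystander: round black and brass mount with short pins on top, 49 mm across, 50 mm tall; stands loose on the table, to be left alone. Origin at the centre of its underside.
- vial_c: Bystander: short amber bottle, 29 mm across, 42 mm tall; stands loose on the table, to be left alone. Origin at the centre of its underside.
- vial_d: Bystander: amber bottle, 26 mm across, 50 mm tall; stands loose on the table, to be left alone. Origin at the centre of its underside.
- dropper: Bystander: amber dropper bottle, 33 mm across, 102 mm tall; stands loose on the table, to be left alone. Origin at the centre of its underside.
Not all that is in view belongs to the job. Leave any purple look-alike of the lens alone.

How it is judged:
By the outcome, as a careful person would: the job done as asked, in the order asked, and still so for the second after the job is handed in, while the arm keeps its last pose, push and grip.
It also fails if it takes over 51 s, if anything falls off the work surface, if the arm or the gripper's body presses on something with over 40 N, if the wrist force passes 120 N, or if a joint passes its speed limit or range.

## Working session

There is one attempt and no reset: what is moved stays moved. The work goes in short steps, Python scripts to look and compute and a shell command to move; the robot and the scene stay as the last step left them, time stands still between calls to the robot, and variables do not carry over. Pictures are saved under pics/ and viewed, at most 10 in all, crops included, and the job is handed in when it is done.

```bash
ls; mkdir -p pics; cat > h.py <<'E'
import numpy as np, cv2
from bench import monitor, cams, ticket, r
def snap(n,f):
    c=cams.camera(n); cv2.imwrite(f'pics/{f}.png',c['pixels']); np.savez(f'pics/{f}.npz',**{k:np.asarray(v) for k,v in c.items()}); return c
def load(f): return dict(np.load(f'pics/{f}.npz'))
def cloud(c):
    h,w=c['z_map'].shape; f=h/2/np.tan(np.radians(c['vfov'])/2)
    v,u=np.mgrid[:h,:w]; z=c['z_map']
    P=np.stack([(u-c['cx'])*z/f,-(v-c['cy'])*z/f,-z],-1)
    W=P@c['T'][:3,:3].T+c['T'][:3,3]; W[z==0]=np.nan; return W
E
python3 - <<'E'
from h import *
for n in('top','side'):
    c=snap(n,n+'0'); print(n,c['vfov'],c['cx'],c['cy'],c['T'].round(3).tolist(),[k for k in c])
s=monitor.read_state(); print(s, r.tcp_to_grasp)
a=cv2.imread('pics/top0.png');
E
```

```text
pics
top 45.52884085049387 252.3621196976606 190.67821734661553 [[-0.026, 0.98, -0.196, 0.327], [-1.0, -0.028, -0.01, -0.019], [-0.015, 0.195, 0.981, 1.012], [0.0, 0.0, 0.0, 1.0]] ['pixels', 'z_map', 'vfov', 'cx', 'cy', 'T']
side 44.559147494581254 252.13166347409054 187.55244994141427 [[-0.957, 0.159, -0.241, 0.212], [-0.289, -0.515, 0.807, 0.951], [0.004, 0.842, 0.539, 0.74], [0.0, 0.0, 0.0, 1.0]] ['pixels', 'z_map', 'vfov', 'cx', 'cy', 'T']
{'time': 0.1, 'joint_positions': array([-1.12859772,  0.33282848, -0.06470068,  1.46085397,  0.02162451,
        1.34989631, -0.08850398]), 'joint_vel': array([ 0.00155643, -0.00321021, -0.0017026 , -0.00230459, -0.00029764,
        0.00088444,  0.00077106]), 'joint_torque': array([ 2.50462268e-03, -6.24545360e+01,  2.54021923e-02, -3.90716171e+01,
       -6.14033989e-02,  3.67108150e-02,  2.29128170e-05]), 'ee_pos': array([0.2800074 , 0.55838161, 0.22182275]), 'eef_rot': array([ 2.30302625e-01,  9.73118844e-01, -6.35704239e-04, -1.08695620e-04]), 'ft_force': array([ 0.46378   ,  0.17300695, -0.25914192]), 'torque': array([ 0.02280507,  0.03630533, -0.03728265]), 'grip_force': 0.0, 'width': 0.08730016723812868} 0.0187
```

View pics/top0.png

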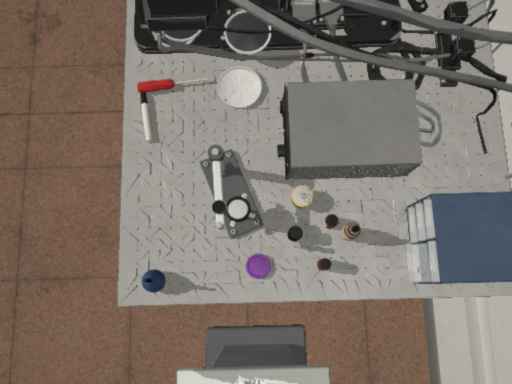

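View pics/side0.png

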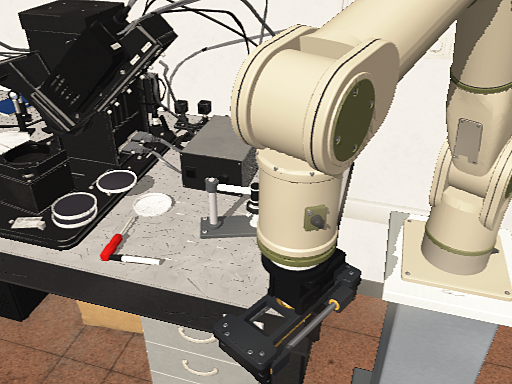

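```bash
python3 - <<'E'
from h import *
c=load('top0'); W=cloud(c)
a=c['pixels'][135:255,165:325]; cv2.imwrite('pics/crop1.png',cv2.resize(a,None,fx=5,fy=5,interpolation=cv2.INTER_CUBIC))
R=W[135:255,165:325].reshape(-1,3); px=a.reshape(-1,3)
def rep(n,m):
    q=R[m]; print(n,m.sum(),q.mean(0).round(4),q.min(0).round(3),q.max(0).round(3))
z=R[:,2]
for lo,hi in((.118,.133),(.142,.156),(.157,.185),(.065,.08),(.05,.063),(.006,.02)):
    rep((lo,hi),(z>lo)&(z<hi))
# table plane
print(np.nanmedian(W[240:290,130:230,2]))
import itertools
for (u,v) in [(302,196),(331,222),(351,231),(295,234),(323,265),(258,266),(153,281),(237,208)]:
    print(u,v,W[v,u].round(3))
# list pts high
m=(z>.157)&(z<.19); print(R[m].round(3)[:20])
E
```

```text
(0.118, 0.133) 1224 [ 0.5802 -0.1128  0.1236] [ 0.429 -0.158  0.118] [0.618 0.073 0.133]
(0.142, 0.156) 375 [0.5261 0.0579 0.1473] [0.427 0.041 0.142] [0.596 0.075 0.153]
(0.157, 0.185) 39 [0.4319 0.0533 0.1708] [0.427 0.048 0.16 ] [0.437 0.059 0.176]
(0.065, 0.08) 609 [ 0.5027 -0.0053  0.0702] [ 0.448 -0.162  0.065] [0.632 0.056 0.08 ]
(0.05, 0.063) 234 [ 0.4824 -0.0686  0.0556] [ 0.416 -0.164  0.05 ] [0.609 0.057 0.063]
(0.006, 0.02) 1827 [0.5233 0.0291 0.0112] [ 0.386 -0.17   0.006] [0.654 0.164 0.02 ]
-0.00018802243182647338
302 196 [ 0.506 -0.116  0.039]
331 222 [ 0.448 -0.175  0.04 ]
351 231 [ 0.424 -0.209  0.076]
295 234 [ 0.423 -0.096  0.052]
323 265 [ 0.357 -0.151  0.052]
258 266 [ 0.36  -0.017  0.008]
153 281 [0.334 0.2   0.058]
237 208 [0.479 0.024 0.066]
[[0.437 0.056 0.174]
 [0.437 0.055 0.173]
 [0.437 0.053 0.174]
 [0.437 0.051 0.173]
 [0.435 0.058 0.173]
 [0.435 0.056 0.176]
 [0.435 0.055 0.172]
 [0.435 0.053 0.172]
 [0.435 0.051 0.173]
 [0.435 0.049 0.172]
 [0.433 0.058 0.173]
 [0.434 0.057 0.17 ]
 [0.433 0.054 0.176]
 [0.433 0.053 0.174]
 [0.433 0.051 0.171]
 [0.433 0.049 0.171]
 [0.434 0.048 0.164]
 [0.432 0.059 0.171]
 [0.432 0.057 0.172]
 [0.432 0.055 0.171]]
```

View pics/crop1.png

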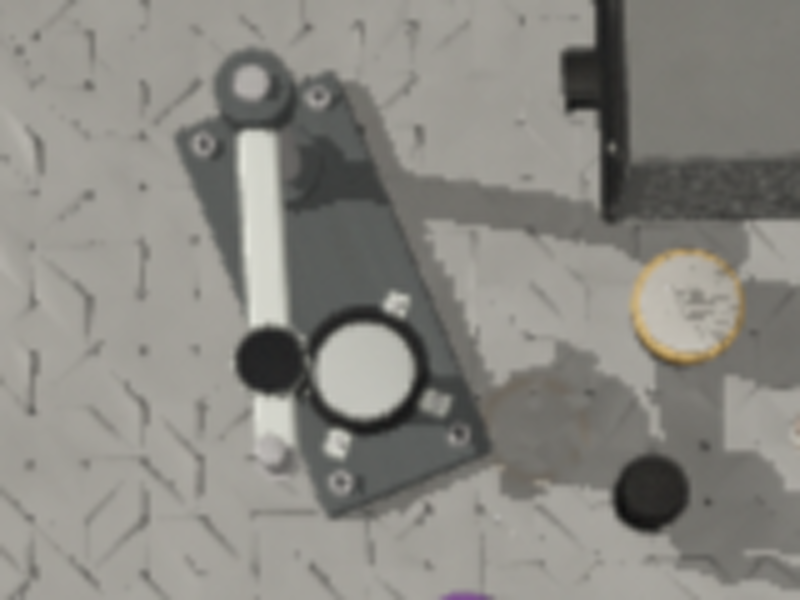

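The crop shows the white-faced lens in a black ring on the seat at full-image (238,209), with pins around it. The gauge head is at (219,207), the handle pin at (220,226) and the hub at (216,152). The purple look-alike is at (258,266), flat on the table at z≈0.008. The black-ringed one on the cross seat is the lens meant: its face is at z≈0.066 to 0.07.

```bash
python3 - <<'E'
from h import *
c=load('top0'); W=cloud(c); px=c['pixels'].astype(int)
f=192/np.tan(np.radians(c['vfov'])/2)
def at(u,v,z):
    d=c['T'][:3,:3]@np.array([(u-c['cx'])/f,-(v-c['cy'])/f,-1]); o=c['T'][:3,3]; return o+d*(z-o[2])/d[2]
print('lens ',at(165+364/5,135+368/5,.0725))
print('hub  ',at(165+254/5,135+88/5,.151))
print('head ',at(165+268/5,135+360/5,.150))
print('pin top',at(165+274/5,135+450/5,.174))
for n,p in dict(c1=(180,133),c2=(340,72),c3=(490,452),c4=(333,518)).items(): print(n,at(165+p[0]/5,135+p[1]/5,.012))
w=W[135:255,195:265].reshape(-1,3)
m=(w[:,2]>.062)&(w[:,2]<.08)&(np.hypot(w[:,0]-.478,w[:,1]-.024)<.036)
(cx,cy),rr=cv2.minEnclosingCircle(w[m][:,:2].astype(np.float32)); print('lens depth',cx,cy,rr,w[m].mean(0))
m=(w[:,2]>.008)&(w[:,2]<.016)
print('plate',cv2.minAreaRect(w[m][:,:2].astype(np.float32)))
m=(w[:,2]>.140)&(w[:,0]>.55)
print('hub depth',cv2.minEnclosingCircle(w[m][:,:2].astype(np.float32)))
E
```

```text
lens  [0.47710689 0.02190486 0.0725    ]
hub   [0.57648192 0.05935839 0.151     ]
head  [0.46883315 0.05517981 0.15      ]
pin top [0.43122756 0.05128602 0.174     ]
c1 [0.59667605 0.1056933  0.012     ]
c2 [0.62314302 0.03278207 0.012     ]
c3 [ 0.44791619 -0.03008901  0.012     ]
c4 [0.42084112 0.03936971 0.012     ]
lens depth 0.47756534814834595 0.021711379289627075 0.03236164525151253 [0.47787629 0.02156021 0.06836204]
plate ((0.4972151219844818, 0.029307380318641663), (0.24774174392223358, 0.07980918884277344), 21.05376434326172)
hub depth ((0.5803788304328918, 0.06151894852519035), 0.016160553321242332)
```

```bash
python3 -m crank '{"steps":[[[0.29,-0.96,0],[0,0,0.28]],[[0.29,-0.96,0],[0,0,0.28]],[[0.29,-0.96,0],[0,0,0.28]],[[0.29,-0.96,0],[0,0,0.28]],[[0.29,-0.96,0],[0,0,0.28]],[[0.29,-0.96,0],[0,0,0.28]],[[0.29,-0.96,0],[0,0,0.28]],[[0.29,-0.96,0],[0,0,0.28]],[[0.29,-0.96,0],[0,0,0.28]],[[0.29,-0.96,0],[0,0,0.28]]]}' 30 10
```

```text
time: 0.93
ee_pos: [0.3527, 0.3173, 0.2223]
eef_rot: [0.109, 0.994, -0.0, -0.0]
ft_force: [-0.1, 0.3, -0.2]
width: 0.0323
grip_force: 0.0
```

```bash
python3 -m crank '{"steps":[[[0.29,-0.96,0],[0,0,0.28]],[[0.29,-0.96,0],[0,0,0.28]],[[0.29,-0.96,0],[0,0,0.28]],[[0.29,-0.96,0],[0,0,0.28]],[[0.29,-0.96,0],[0,0,0.28]],[[0.29,-0.96,0],[0,0,0.28]],[[0.29,-0.96,0],[0,0,0.28]],[[0.29,-0.96,0],[0,0,0.28]],[[0.29,-0.96,0],[0,0,0.28]],[[0.29,-0.96,0],[0,0,0.28]]]}' 30 10; python3 -m crank '{"steps":[[[0.25,-0.95,0],[0,0,0.3]],[[0,0,0],[0,0,0]],[[0,0,0],[0,0,0]]]}'; python3 - <<'E'
from h import *
c=snap('side','side1'); cv2.imwrite('pics/s1c.png',cv2.resize(c['pixels'][120:320,120:380],None,fx=3,fy=3))
s=monitor.read_state();print(s['joint_positions'].round(2))
E
```

```text
time: 1.77
ee_pos: [0.4251, 0.0774, 0.2224]
eef_rot: [-0.013, 1.0, 0.0, -0.0]
ft_force: [0.2, 0.3, 0.1]
width: 0.0299
grip_force: 0.0
time: 2.02
ee_pos: [0.4314, 0.054, 0.2224]
eef_rot: [-0.024, 1.0, 0.0, -0.0]
ft_force: [-1.2, 0.8, -0.1]
width: 0.03
grip_force: 0.0
[-0.62 -0.12  0.36  1.95  0.04  1.31  1.35]
```

View pics/s1c.png

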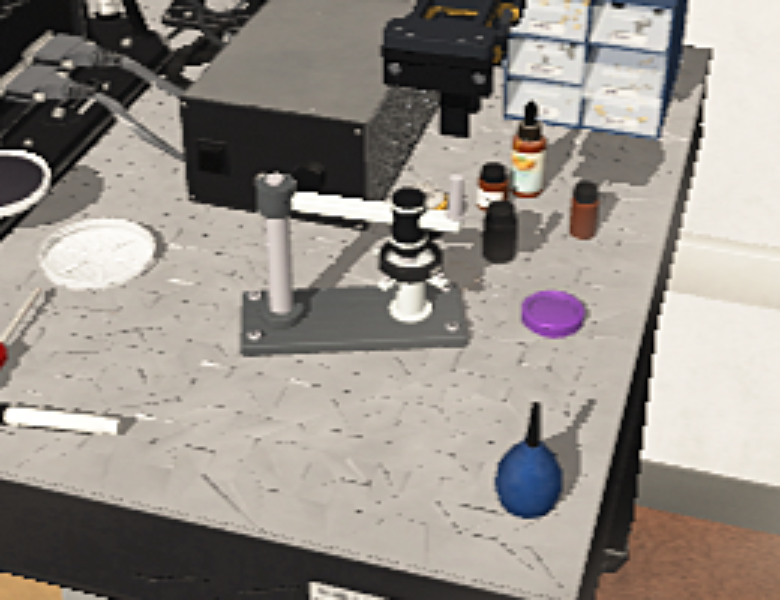

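The side crop shows the open fingers at (455,125), straight above the handle pin at (457,195). The lens is still on its seat under the head, so I'll lower the fingers around the pin.

```bash
python3 -m crank '{"steps":[[[0,0,-0.6],[0,0,0]],[[0,0,-0.6],[0,0,0]],[[0,0,-0.6],[0,0,0]],[[0,0,-0.6],[0,0,0]],[[0,0,-0.5],[0,0,0]],[[0,0,0],[0,0,0]],[[0,0,0],[0,0,0]]]}' 26; python3 - <<'E'
from h import *
c=snap('side','side2'); cv2.imwrite('pics/s2c.png',cv2.resize(c['pixels'][130:230,200:330],None,fx=5,fy=5))
E
```

```text
time: 2.65
ee_pos: [0.4308, 0.0557, 0.1499]
eef_rot: [-0.026, 1.0, -0.0, -0.001]
ft_force: [-0.3, -0.8, 0.3]
width: 0.0259
grip_force: 0.0
```

View pics/s2c.png

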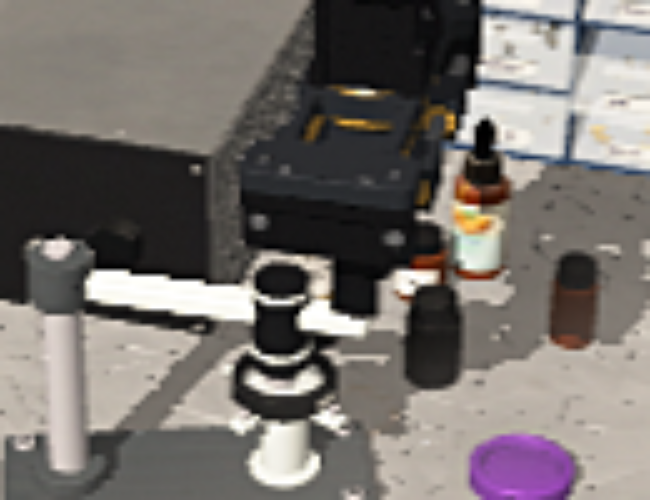

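The fingers straddle the pin: the finger at (355,290) hides it, and the tips are just above the bar. I'll start the arc.

```bash
python3 -m crank '{"steps":[[[0,0.26,0],[0,0,-0.5]],[[0,0.26,0],[0,0,-0.5]],[[0.05,0.51,0],[0,0,-1]],[[0.09,0.51,0],[0,0,-1]],[[0.14,0.5,0],[0,0,-1]],[[0.18,0.48,0],[0,0,-1]]]}'
```

```text
time: 3.2
ee_pos: [0.4432, 0.1191, 0.1512]
eef_rot: [0.194, 0.981, 0.001, 0.0]
ft_force: [0.7, -1.0, -0.4]
width: 0.026
grip_force: 0.4
```

```bash
python3 -m crank '{"steps":[[[0.22,0.47,0],[0,0,-1]],[[0.26,0.44,0],[0,0,-1]],[[0.3,0.42,0],[0,0,-1]],[[0.34,0.39,0],[0,0,-1]],[[0.37,0.36,0],[0,0,-1]],[[0.4,0.33,0],[0,0,-1]]]}';python3 -m crank '{"steps":[[[0.42,0.29,0],[0,0,-1]],[[0.23,0.13,0],[0,0,-0.5]],[[0.23,0.12,0],[0,0,-0.5]],[[0.23,0.11,0],[0,0,-0.5]],[[0.23,0.1,0],[0,0,-0.5]],[[0.24,0.09,0],[0,0,-0.5]],[[0,0,0],[0,0,0]],[[0,0,0],[0,0,0]],[[0,0,0],[0,0,0]]]}'; python3 - <<'E'
from h import *
c=snap('top','top2'); cv2.imwrite('pics/t2c.png',cv2.resize(c['pixels'][100:280,120:340],None,fx=3,fy=3))
print(monitor.read_state()['joint_positions'].round(2))
E
```

```text
time: 3.7
ee_pos: [0.4906, 0.1796, 0.1511]
eef_rot: [0.441, 0.898, 0.001, 0.0]
ft_force: [-1.4, -0.8, 0.3]
width: 0.0259
grip_force: 0.4
time: 4.45
ee_pos: [0.5295, 0.1994, 0.1505]
eef_rot: [0.57, 0.821, 0.0, 0.0]
ft_force: [-0.1, 0.0, 0.8]
width: 0.0262
grip_force: 0.0
[-0.73  0.26  0.34  1.73 -0.09  1.17 -0.01]
```

View pics/t2c.png

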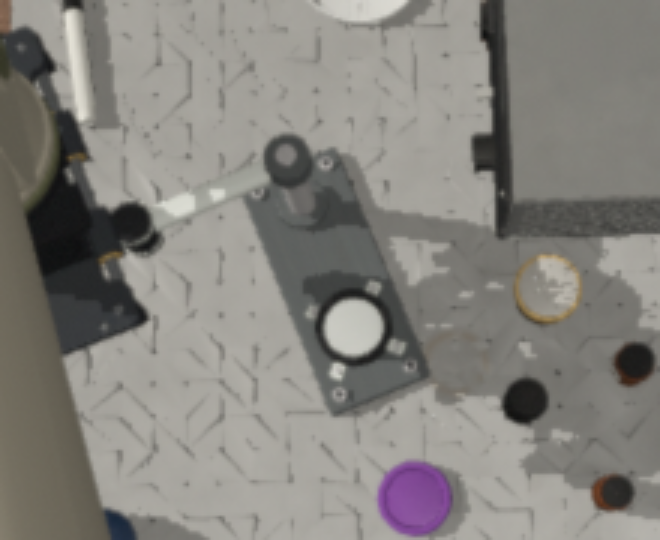

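The arm now stands perpendicular to the plate (crop: head (133,225), hub (288,160)), and the lens at (354,327) is uncovered and still between its pins. I'll retreat upward while remeasuring the lens.

```bash
python3 -m crank '{"steps":[[[0,0,0],[0,0,0]],[[0,0,0],[0,0,0]],[[0,0,0.4],[0,0,0]],[[0,0,0.6],[0,0,0]],[[0,0,0.6],[0,0,0]],[[0,0,0.6],[0,0,0]],[[0,0,0.6],[0,0,0]],[[0,0,0.2],[0,0,0]]]}' 44
python3 - <<'E'
from h import *
c=load('top2'); W=cloud(c); f=192/np.tan(np.radians(c['vfov'])/2)
def at(u,v,z):
    d=c['T'][:3,:3]@np.array([(u-c['cx'])/f,-(v-c['cy'])/f,-1]); o=c['T'][:3,3]; return o+d*(z-o[2])/d[2]
print('lens',at(120+354/3,100+327/3,.073))
# dark ring contour -> ellipse
g=c['pixels'][195:225,222:255].max(2); g=cv2.resize(g,None,fx=8,fy=8,interpolation=cv2.INTER_CUBIC)
b=cv2.threshold(g,45,255,cv2.THRESH_BINARY_INV)[1]
k,_=cv2.findContours(b,cv2.RETR_EXTERNAL,cv2.CHAIN_APPROX_NONE); k=max(k,key=cv2.contourArea); e=cv2.fitEllipse(k); print(e, g.min())
print(at(222+(e[0][0]+.5)/8-.5,195+(e[0][1]+.5)/8-.5,.073), 'diam', np.mean(e[1])/8*.92/f)
w=W[190:225,215:260].reshape(-1,3)
m=(w[:,2]>.066)&(w[:,2]<.08); q=w[m]; print(q.mean(0),q.min(0),q.max(0), np.median(q[:,2]))
# pins (bright) z ~65mm
E
```

```text
time: 5.17
ee_pos: [0.5305, 0.1995, 0.2281]
eef_rot: [0.571, 0.821, 0.002, 0.001]
ft_force: [0.4, -0.6, 0.8]
width: 0.0436
grip_force: 0.0
lens [0.47617438 0.02148389 0.073     ]
((127.5446548461914, 112.37939453125), (187.41014099121094, 190.19081115722656), 139.6158447265625) 26
[0.47702324 0.02249567 0.073     ] diam 0.04745336628475242
[0.47795336 0.02288209 0.06967947] [ 0.4512591  -0.00355808  0.06600709] [0.50460063 0.04865777 0.07582263] 0.0696246569719986
```

```bash
python3 -m crank '{"steps":[[[-0.12,-0.39,0],[0,0,1]],[[-0.12,-0.39,0],[0,0,1]],[[-0.12,-0.39,0],[0,0,1]],[[-0.12,-0.39,0],[0,0,1]],[[-0.12,-0.39,0],[0,0,1]],[[-0.12,-0.39,0],[0,0,1]],[[-0.12,-0.39,0],[0,0,1]],[[-0.12,-0.39,0],[0,0,1]],[[-0.12,-0.39,0],[0,0,1]]]}' 85 10; python3 -m crank '{"steps":[[[-0.12,-0.39,0],[0,0,1]],[[-0.12,-0.39,0],[0,0,1]],[[-0.12,-0.39,0],[0,0,1]],[[-0.12,-0.39,0],[0,0,1]],[[-0.12,-0.39,0],[0,0,1]],[[-0.12,-0.39,0],[0,0,1]],[[-0.12,-0.39,0],[0,0,1]],[[-0.12,-0.39,0],[0,0,1]],[[-0.1,-0.4,0],[0,0,1]],[[0,0,0],[0,0,0]]]}'; python3 -m crank '{"steps":[[[0,0,0],[0,0,0]],[[0,0,0],[0,0,0]]]}'; python3 -c "
from h import *
s=monitor.read_state();print(s['joint_positions'].round(3),s['eef_rot'],s['ee_pos'])"
```

```text
time: 5.92
ee_pos: [0.5024, 0.1109, 0.2251]
eef_rot: [0.211, 0.977, 0.0, -0.0]
ft_force: [-0.5, 0.0, -0.1]
width: 0.084
grip_force: 0.0
time: 6.75
ee_pos: [0.4758, 0.0215, 0.2252]
eef_rot: [-0.178, 0.984, -0.0, 0.0]
ft_force: [1.0, -0.3, -1.3]
width: 0.085
grip_force: 0.0
time: 6.92
ee_pos: [0.4762, 0.0241, 0.2251]
eef_rot: [-0.176, 0.984, 0.0, 0.0]
ft_force: [0.6, 0.8, -0.4]
width: 0.0849
grip_force: 0.0
[-0.537 -0.015  0.39   1.852  0.006  1.303  1.776] [-1.75629535e-01  9.84456318e-01  1.47025811e-04  5.27166680e-05] [0.47621146 0.02412328 0.22511306]
```

```bash
python3 -m crank '{"steps":[[[0.04,-0.05,-0.7],[0,0,0]],[[0,0,-0.8],[0,0,0]],[[0,0,-0.8],[0,0,0]],[[0,0,-0.8],[0,0,0]],[[0,0,-0.8],[0,0,0]]]}'; python3 -m crank '{"steps":[[[0,0,0],[0,0,0]]]}' ;python3 -m crank '{"steps":[[[0,0,0],[0,0,0]]]}';python3 -m crank '{"steps":[[[0,0,0],[0,0,0]]]}'; python3 - <<'E'
from h import *
c=snap('top','top3');s=snap('side','side3')
a=cv2.resize(c['pixels'][150:270,180:300],None,fx=3.3,fy=3.3,interpolation=cv2.INTER_CUBIC); b=cv2.resize(s['pixels'][120:240,200:320],None,fx=3.3,fy=3.3,interpolation=cv2.INTER_CUBIC)
cv2.imwrite('pics/m3.png',np.hstack([a,b]))
E
```

```text
time: 7.33
ee_pos: [0.4772, 0.0231, 0.1266]
eef_rot: [-0.176, 0.984, 0.0, 0.0]
ft_force: [0.2, 0.4, 0.7]
width: 0.085
grip_force: 0.0
time: 7.42
ee_pos: [0.475, 0.0227, 0.1242]
eef_rot: [-0.176, 0.984, -0.0, -0.003]
ft_force: [-0.5, -0.3, -0.8]
width: 0.0849
grip_force: 0.0
time: 7.5
ee_pos: [0.4767, 0.0226, 0.1273]
eef_rot: [-0.176, 0.984, -0.0, -0.001]
ft_force: [0.2, 0.6, 0.4]
width: 0.0847
grip_force: 0.0
time: 7.58
ee_pos: [0.4778, 0.0226, 0.1286]
eef_rot: [-0.177, 0.984, 0.0, 0.0]
ft_force: [-0.2, -0.1, 0.5]
width: 0.0849
grip_force: 0.0
```

View pics/m3.png

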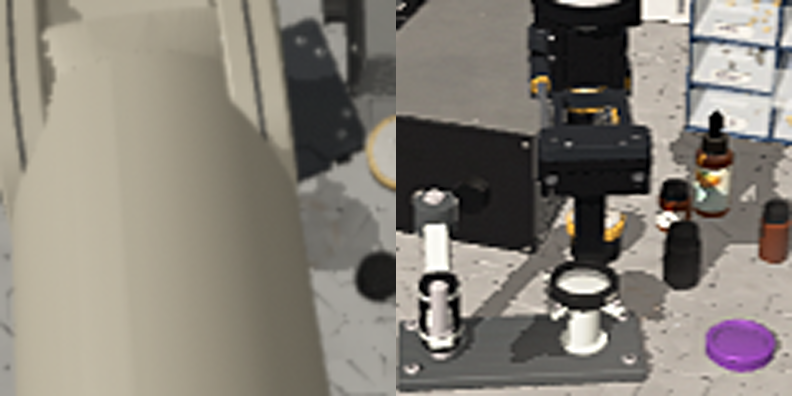

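The side view (right half) shows the fingers centred over the lens at (583,285), and the gauge arm swung clear at (440,290). Going down.

```bash
python3 -m crank '{"steps":[[[0.02,-0.01,-0.6],[0,0,0]],[[0,0,-0.6],[0,0,0]],[[0,0,-0.6],[0,0,0]],[[0,0,-0.5],[0,0,0]],[[0,0,-0.4],[0,0,0]],[[0,0,-0.3],[0,0,0]],[[0,0,-0.18],[0,0,0]],[[0,0,0],[0,0,0]],[[0,0,0],[0,0,0]]]}'; for i in 1 2 3; do python3 -m crank '{"steps":[[[0,0,0],[0,0,0]]]}' 58 8 | egrep 'ee_pos|force|width'; done; python3 -m crank '{"steps":[[[0,0,0],[0,0,0]],[[0,0,0],[0,0,0]],[[0,0,0],[0,0,0]]]}'
```

```text
time: 8.43
ee_pos: [0.4779, 0.022, 0.0484]
eef_rot: [-0.177, 0.984, 0.0, 0.0]
ft_force: [0.8, 0.8, 0.6]
width: 0.0849
grip_force: 0.0
ee_pos: [0.4781, 0.022, 0.0487]
ft_force: [-0.0, 0.5, -0.1]
width: 0.0824
grip_force: 0.0
ee_pos: [0.4781, 0.022, 0.0487]
ft_force: [0.8, 0.0, 0.1]
width: 0.0776
grip_force: 0.0
ee_pos: [0.478, 0.022, 0.0485]
ft_force: [0.6, 0.5, 0.5]
width: 0.0726
grip_force: 0.0
time: 8.93
ee_pos: [0.4777, 0.022, 0.0482]
eef_rot: [-0.177, 0.984, 0.0, 0.0]
ft_force: [0.0, 0.8, -0.5]
width: 0.0594
grip_force: 0.0
```

```bash
python3 -m crank '{"steps":[[[0,0,0],[0,0,0]],[[0,0,0],[0,0,0]]]}' 50 8; for i in 1 2 3; do python3 -m crank '{"steps":[[[0,0,0],[0,0,0]],[[0,0,0],[0,0,0]]]}' | egrep 'ee_pos|force|width'; done
```

```text
time: 9.1
ee_pos: [0.4777, 0.022, 0.0481]
eef_rot: [-0.177, 0.984, 0.0, 0.0]
ft_force: [0.9, -0.3, 1.6]
width: 0.0533
grip_force: 6.6
ee_pos: [0.4776, 0.022, 0.0481]
ft_force: [-0.4, -0.2, -0.4]
width: 0.0526
grip_force: 8.0
ee_pos: [0.4776, 0.022, 0.0481]
ft_force: [-0.1, -0.1, 1.3]
width: 0.0527
grip_force: 8.0
ee_pos: [0.4776, 0.022, 0.0481]
ft_force: [-0.4, 0.6, 1.0]
width: 0.053
grip_force: 8.0
```

Gripped at 53 mm, with no sideways force. Lifting straight up by 100 mm, starting slowly.

```bash
python3 -m crank '{"steps":[[[0,0,0],[0,0,0]],[[0,0,0],[0,0,0]],[[0,0,0.1],[0,0,0]],[[0,0,0.2],[0,0,0]],[[0,0,0.2],[0,0,0]],[[0,0,0.3],[0,0,0]],[[0,0,0.4],[0,0,0]]]}' 48 15; python3 -m crank '{"steps":[[[0,0,0.5],[0,0,0]],[[0,0,0.5],[0,0,0]],[[0,0,0.5],[0,0,0]],[[0,0,0.5],[0,0,0]],[[0,0,0.4],[0,0,0]],[[0,0,0.2],[0,0,0]],[[0,0,0.2],[0,0,0]]]}'; for i in 1 2 3; do python3 -m crank '{"steps":[[[0,0,0],[0,0,0]],[[0,0,0],[0,0,0]],[[0,0,0],[0,0,0]]]}' ; done;  python3 - <<'E'
from h import *
s=snap('side','side4')
cv2.imwrite('pics/s4.png',cv2.resize(s['pixels'][110:250,190:330],None,fx=4,fy=4,interpolation=cv2.INTER_CUBIC))
E
```

```text
time: 10.18
ee_pos: [0.4774, 0.0219, 0.0787]
eef_rot: [-0.177, 0.984, -0.0, -0.0]
ft_force: [-0.2, 0.2, -0.5]
width: 0.0525
grip_force: 15.0
time: 10.77
ee_pos: [0.4778, 0.022, 0.1489]
eef_rot: [-0.177, 0.984, 0.0, 0.0]
ft_force: [0.6, 0.2, -0.0]
width: 0.0525
grip_force: 15.0
time: 11.02
ee_pos: [0.4773, 0.0219, 0.1475]
eef_rot: [-0.177, 0.984, -0.0, -0.0]
ft_force: [-0.3, -0.4, -0.5]
width: 0.0526
grip_force: 15.0
time: 11.27
ee_pos: [0.4775, 0.0219, 0.1478]
eef_rot: [-0.177, 0.984, -0.0, -0.0]
ft_force: [1.0, -0.2, -0.6]
width: 0.0524
grip_force: 15.0
time: 11.52
ee_pos: [0.4776, 0.022, 0.148]
eef_rot: [-0.177, 0.984, 0.0, -0.0]
ft_force: [0.0, -0.0, 0.1]
width: 0.0527
grip_force: 15.0
```

View pics/s4.png

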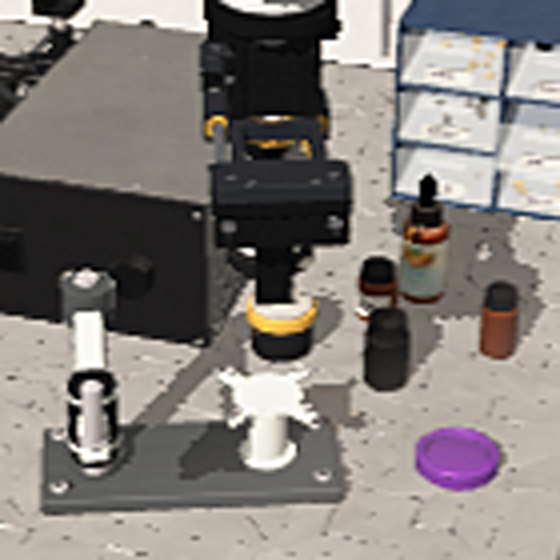

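The seat cross at (268,395) is empty and the lens is up in the fingers at about (275,262). The gauge arm is at left (90,400) and the bystanders are upright. I'll check from depth that the lens is level.

```bash
python3 - <<'E'
from h import *
c=load('side4'); W=cloud(c)
th=np.radians(20.5); R=np.array([[np.cos(th),np.sin(th)],[-np.sin(th),np.cos(th)]])
w=W.reshape(-1,3); L=np.c_[(w[:,:2]-[.4775,.0225])@R.T,w[:,2]]
m=(np.abs(L[:,0])<.033)&(np.abs(L[:,1])<.033)&(L[:,2]>.13)&(L[:,2]<.2)
q=L[m]; d=q[np.abs(q[:,0])>.011]
for s in(-1,1):
    k=d[d[:,0]*s>0]; print(s,len(k),k[:,0].min().round(3),k[:,0].max().round(3),'z',np.percentile(k[:,2],[5,50,95]).round(4))
t=q[(q[:,1]<.022)&(np.abs(q[:,0])>.0)&(q[:,2]>.163)&(q[:,2]<.178)]
print(len(t), np.linalg.lstsq(np.c_[t[:,:2],np.ones(len(t))],t[:,2],rcond=None)[0] if len(t)>3 else '')
m=(W[...,2]>.157)&(np.hypot(W[...,0]-.58,W[...,1]-.06)<.19)&(W[...,1]>.1); p=W[m]; print('pin',len(p),np.median(p,0) if len(p) else '')
E
```

```text
-1 29 -0.026 -0.012 z [0.1589 0.1676 0.174 ]
1 49 0.011 0.027 z [0.1621 0.1689 0.1747]
59 [0.02175936 0.07579    0.16838243]
pin 3169 [0.70233544 0.12306895 0.45797718]
```

```bash
python3 -c "
from h import *
s=monitor.read_state();print(abs(s['joint_vel']).max(),s['grip_force']);print(ticket.close_job())"
```

```text
0.0016858845880538859 15.002140301185136
the job is handed in; nothing more can be done
None
```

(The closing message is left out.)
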